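Sweep leftover parts into the catch pan

TASK

Clear the bench after the shock rebuild: with the fingertips, sweep the steel spacer ring, the hexagon nut and the aluminium collar along the bench top, through the open side of the catch pan, until all three lie flat and wholly inside it. Only push them, never lift them off the bench, and leave the upright socket standing among them, the jar, the screwdriver and the shock absorber where they are.

Things in the scene. Friction and masses are not known exactly. Their poses are not given: they have to be found in the camera images.
- pan: Three-sided aluminium pan fixed to the bench, 170 mm deep, 240 mm wide inside; side and back walls 22 mm high, 4 mm thick; open front, dark sheet floor level with the bench, no sill. Origin: middle of the open mouth edge at bench height. x runs into the pan (back wall at 170 mm), y along the mouth (side walls at +/-120 mm), z up. The mouth faces the robot's right (-y), within about 15 degrees.
- spacer: Loose round bright steel spacer ring, 36 mm outer diameter, 19 mm bore, 14 mm high, lying flat. Origin: centre of its underside, z up. To be swept into the pan.
- nut: Loose dark steel hexagon nut, 34 mm across flats (39 mm across corners), 21 mm bore, 16 mm high, lying flat. Origin: centre of its underside, z up; its x axis points at a flat. To be swept into the pan.
- collar: Loose round aluminium collar, 44 mm outer diameter, 28 mm bore, 12 mm high, lying flat. Origin: centre of its underside, z up. To be swept into the pan.
- socket: Wrench socket standing upright among the loose parts, steel, 26 mm diameter, 46 mm tall. Origin: centre of its underside, z up. It and the three loose parts start at y below -0.05 m, to the right of the pan mouth. Leave it standing where it is.
- jar: Grease jar with a black cap, 64 mm diameter, 70 mm tall, on the far side of the bench. Origin: centre of its underside, z up. Leave alone.
- driver: Screwdriver with a black handle, 200 mm long, lying on the far side of the bench. Its x axis runs along it towards the tip. Leave alone.
- shock: Shock absorber with a yellow coil spring, standing upright on its 50 mm square foot at the far left of the work, 265 mm tall, with a black reservoir sticking out near the top: within 80 mm of its axis. Origin: centre of its underside, z up. Leave alone.

How it is judged:
At the end, for the whole second after the job is handed in: Spacer, nut and collar lie flat (within 0.2 rad, under 6 mm up) and at rest between the pan's walls, each centre past the mouth edge by its radius less 2 mm or more. Socket, jar, screwdriver and shock absorber are within 15 mm of where they began, still upright (x of spacer in the frame of pan between 0.016 and 0.17 m and y of spacer in the frame of pan between -0.12 and 0.12 m and height (world z) of each of spacer, nut, collar below 0.006 m and angle between each of spacer, nut, collar's own z axis and vertical below 0.2 rad and linear speed of each of spacer, nut, collar below 0.02 m/s and x of nut in the frame of pan between 0.015 and 0.17 m and y of nut in the frame of pan between -0.12 and 0.12 m and x of collar in the frame of pan between 0.02 and 0.17 m and y of collar in the frame of pan between -0.12 and 0.12 m and distance of each of socket, jar, driver, shock from where it was at the start of the episode below 0.015 m and angle between each of socket, jar, shock's own z axis and vertical below 0.3 rad); the robot touches nothing.
It fails at once if the spacer, nut or collar is lifted off the bench or flipped over (height (world z) of any of spacer, nut, collar above 0.01 m or angle between any of spacer, nut, collar's own z axis and vertical above 1 rad).
It fails at once if the socket is displaced by more than 15 mm or tipped (distance of socket from where it was at the start of the episode above 0.015 m or angle between socket's own z axis and vertical above 0.3 rad).
It fails at once if the grease jar is displaced by more than 15 mm or tipped (distance of jar from where it was at the start of the episode above 0.015 m or angle between jar's own z axis and vertical above 0.3 rad).
It fails at once if the screwdriver is displaced by more than 15 mm (distance of driver from where it was at the start of the episode above 0.015 m).
It fails at once if the shock absorber is displaced by more than 15 mm or tipped (distance of shock from where it was at the start of the episode above 0.015 m or angle between shock's own z axis and vertical above 0.3 rad).
It also fails if it takes over 72 s, if anything falls off the work surface, if the arm or the gripper's body presses on something with over 40 N, if the wrist force passes 120 N, or if a joint passes its speed limit or range.

ROBOT

A 7-joint arm with a two-finger parallel gripper is mounted at the origin on the work surface. World frame = base frame: x ahead of the robot, y to its left, z up, the work surface at z = 0. Lengths are in m, angles in rad, forces in N, time in s.
With the tool pointing down it reaches from about 0.4 to 0.85 m from the base axis. Payload 10.4 kg.
Tool frame: the origin (TCP) lies between the finger pads; the fingertips stand ahead of it and the grasp point (between the pads) lies 5 mm behind it (manip.tip_extent is the z of the fingertips in the tool frame, in m); z points along the fingers, y is the line along which they close (so a half turn about z gives the same grasp; the last joint's range is limited). The gripper opens to 85 mm and grips with 20 to 120 N. Pads are 22 mm wide; open, the fingers measure 114 mm over their backs; the gripper's body (76 mm by 85 mm) begins 54 mm behind the grasp point. The pads swing forward as they close: fully open they stand 13 mm farther back than shut.
Start: joints at [1.117, 0.332, -0.065, 1.46, 0.022, 1.35, -0.088], TCP at [0.261, -0.568, 0.245] pointing down, gripper open.
Joint ranges: [-2.6, 2.6], [-0.5, 2.12], [-1.47, 1.34], [0.16, 2.42], [-1.27, 4.41], [0.06, 2.06], [-2.6, 2.6]. Speed limits (rad/s): [2.22, 2.22, 2.79, 2.79, 3.14, 3.14, 3.14].

INTERFACE

Orientations are given as a unit quaternion [x, y, z, w].
In Python, from workcell import status, viewer, manip gives the robot as it stands.
- The arm moves only by the tool play_rows, never from a script. Its argument "plan" is one flat list of numbers, 7 for each row, row after row: the turn, a rotation vector about the tool's x, y, z in degrees, then the shift along the tool's x, y, z in m, then the opening, from 0 (shut) to 1 (fully open). In form: [ax, ay, az, dx, dy, dz, grip, ax, ay, az, dx, dy, dz, grip, ...]. A call has 1 to 20 rows; each row is the pose to reach, as a shift and turn from the pose commanded when the call began, along the tool's axes at that moment; what a row does not reach only later rows make up. A row lasts 1/8 s, in which the tool goes at most 62.5 mm and 10.7 degrees, less where a joint would pass 70% of its speed; a pose out of reach is approached as far as the arm can. A call with a gripper value outside its range is refused whole. The fingers move at their own pace and stop on an object; "squeeze" is the grip in N (left out, the last holds). Time passes only in rows, so rows that repeat a pose let the fingers close. It gives the time, the measured TCP pose, the force, the opening and the grip force at its end, in the units of the state.
- status.get_obs(): the state, without advancing time (a new reading comes with each control period).
- viewer.camera(name): name is "side" or "top"; returns the picture (420x560x3 uint8, red, green, blue); there is no depth.
- viewer.camera_model(name): a dict with "fx", "fy", "cx", "cy" (pixels), "R" (3x3) and "t" (3): a world point X has camera coordinates R X + t. Camera axes: x right, y down, z forward; pixel columns grow to the right and rows downward; lengths in m; the calibration is good to about 2 mm. A picture is of the moment at which its call begins. camera_model takes no time and is no camera call.
- manip.hand_in(): hands the job in; it is judged then, once.
The state is a dict: "clock": time; "joint_pos": joint angles; "joint_velocities": joint speeds; "tau": joint torques, N m; "position": TCP position; "ee_rot": TCP orientation; "ft_force": force on the tool from outside, world axes, zero at the start; "torque": the same for the moment, N m; "grip_width": opening from 0.0 (shut) to 1.0 (fully open); "grasp_force": force on a finger pad.
Only numpy, scipy, OpenCV 4.12 (cv2) and the standard library are available. Lean on these libraries where they do the work, as an engineer would, in place of code of your own. Each camera call takes 0.05 s, during which the arm holds its last target. There are 200 camera calls.

## Working session

There is one attempt and no reset: what is moved stays moved. The work goes in short steps, Python scripts to look and compute and a tool call to move; the robot and the scene stay as the last step left them, time stands still between calls to the robot, and variables do not carry over. Pictures are saved under pics/ and viewed, at most 10 in all, crops included, and the job is handed in when it is done.

Besides the shell and the picture viewer there is one more tool, called after "Request:" by a JSON object that holds its "method" and its "body", one argument or row to a line. play_rows: Moves the arm, as the interface text tells. Its arguments: {"type":"object","properties":{"plan":{"type":"array","items":{"type":"number"}},"squeeze":{"type":"number"}},"required":["plan"]}

```bash
mkdir -p pics; python3 - <<'E'
from workcell import status, viewer, manip
import cv2
for n in("top","side"):
    cv2.imwrite(f"pics/{n}0.png",viewer.camera(n)[:,:,::-1]); print(n,viewer.camera_model(n))
o=status.get_obs();print(o,manip.tip_extent)
E
```

```text
top {'fx': 509.820443986648, 'fy': 509.820443986648, 'cx': 280.83460916791654, 'cy': 212.59523970580068, 'R': array([[-2.39488896e-02, -9.99712772e-01,  9.07697475e-04],
       [-9.87073203e-01,  2.35021535e-02, -1.58537506e-01],
       [ 1.58470637e-01, -4.69276108e-03, -9.87352538e-01]]), 't': array([0.09585743, 0.59660752, 1.27687323])}
side {'fx': 427.4836271225778, 'fy': 427.4836271225778, 'cx': 279.1958136981593, 'cy': 213.10013258955988, 'R': array([[ 9.10016979e-01, -4.14570071e-01, -8.68335638e-04],
       [-3.30326720e-01, -7.23826760e-01, -6.05771474e-01],
       [ 2.50506198e-01,  5.51549162e-01, -7.95638213e-01]]), 't': array([-0.53696036,  0.2638614 ,  0.68889774])}
{'clock': 0.1, 'joint_pos': array([ 1.11737645,  0.33285016, -0.0646913 ,  1.46081832,  0.02157618,
        1.34991733, -0.08852345]), 'joint_velocities': array([ 0.00092206, -0.00323738, -0.0002107 , -0.00284674,  0.00120409,
       -0.00133746,  0.00012368]), 'tau': array([ 1.61954838e-03, -6.26745844e+01,  4.91570507e-02, -3.92427027e+01,
        1.62532000e-02,  7.10554625e-03, -9.05011166e-05]), 'position': array([ 0.26088179, -0.56760942,  0.24458818]), 'ee_rot': array([ 9.76890626e-01,  2.13738820e-01, -1.56723321e-04, -6.30309747e-04]), 'ft_force': array([-0.2531605 , -0.36586932, -0.22047094]), 'torque': array([-0.0634482 , -0.0064514 , -0.00425601]), 'grasp_force': 0.0, 'grip_width': 0.9962859684063212} 0.014
```

View pics/top0.png

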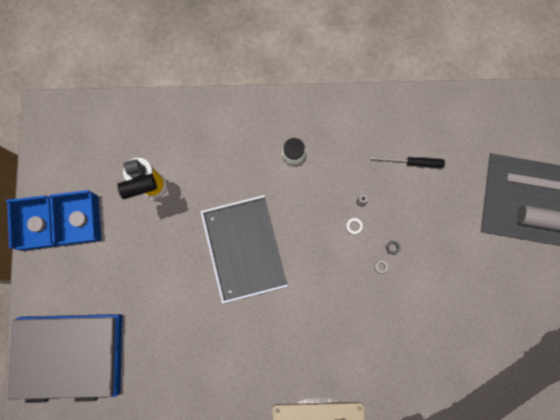

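View pics/side0.png

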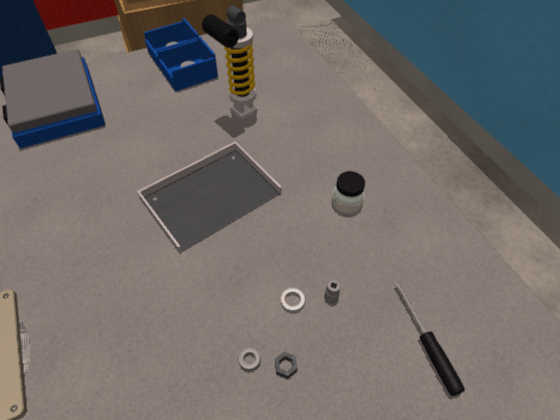

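The top view shows the collar at about (355,226), nut (393,247), spacer (381,267) and socket (363,199). The pan mouth runs from (264,197) to (287,286). In the side view the collar is at (293,300), spacer (249,360), nut (286,365) and socket (333,288).

```bash
cat > h.py <<'E'
import numpy as np
from workcell import status, viewer, manip
from scipy.spatial.transform import Rotation as Rn
def px(n,u,v,z):
    m=viewer.camera_model(n);d=m['R'].T@np.array([(u-m['cx'])/m['fx'],(v-m['cy'])/m['fy'],1]);c=-m['R'].T@m['t']
    return (c+d*(z-c[2])/d[2])[:2].round(4)
E
python3 - <<'E'
from h import *
import cv2
for k,t,s,z in [("collar",(355,226),(293,300),.012),("nut",(393,247),(286,365),.016),("spacer",(381,267),(249,360),.014),("socket",(363,197),(333,286),.046),("mouthfar",(264.5,197),(280,188),.022),("mouthnear",(287,286),(180,242),.022),("backfar",(202,211),(236,146),.022),("backnear",(222,301),(140,193),.022),("jar",(294,148),(351,182),.07),("dtip",(371,159),(398,286),.008)]:
    print(k,px("top",*t,z),px("side",*s,z))
o=status.get_obs();print(Rn.from_quat(o['ee_rot']).as_matrix().round(3))
a=cv2.imread("pics/top0.png")[170:320,190:420];cv2.imwrite("pics/c1.png",cv2.resize(a,None,fx=3.4,fy=3.4,interpolation=cv2.INTER_CUBIC))
a=cv2.imread("pics/side0.png")[230:400,170:370];cv2.imwrite("pics/c2.png",cv2.resize(a,None,fx=3.4,fy=3.4,interpolation=cv2.INTER_CUBIC))
E
```

```text
collar [ 0.5637 -0.1148] [ 0.5643 -0.1156]
nut [ 0.5051 -0.2116] [ 0.5042 -0.2147]
spacer [ 0.4535 -0.1775] [ 0.4535 -0.1821]
socket [ 0.6351 -0.1341] [ 0.6304 -0.135 ]
mouthfar [0.6459 0.1239] [0.6482 0.1235]
mouthnear [0.41   0.0701] [0.4172 0.0792]
backfar [0.6121 0.2902] [0.6091 0.2804]
backnear [0.3758 0.2385] [0.3762 0.2325]
jar [0.7648 0.0433] [0.7657 0.0418]
dtip [ 0.747  -0.1676] [ 0.751  -0.1682]
[[ 0.909  0.418 -0.001]
 [ 0.418 -0.909  0.001]
 [-0.    -0.001 -1.   ]]
```

View pics/c1.png

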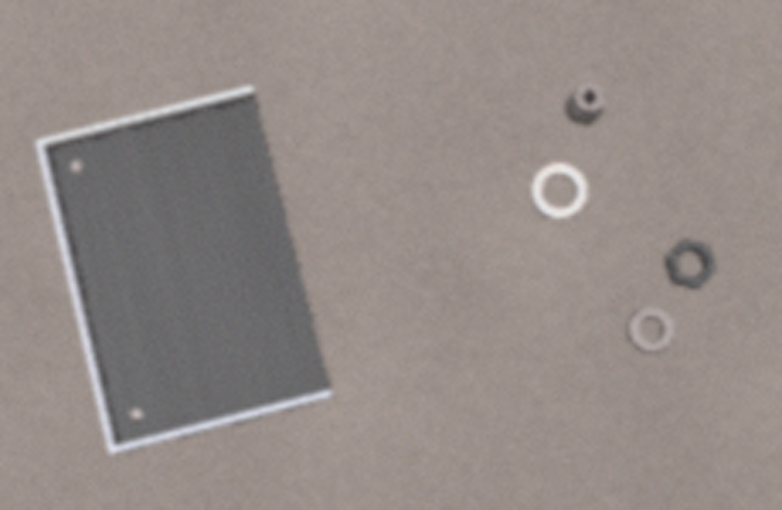

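View pics/c2.png

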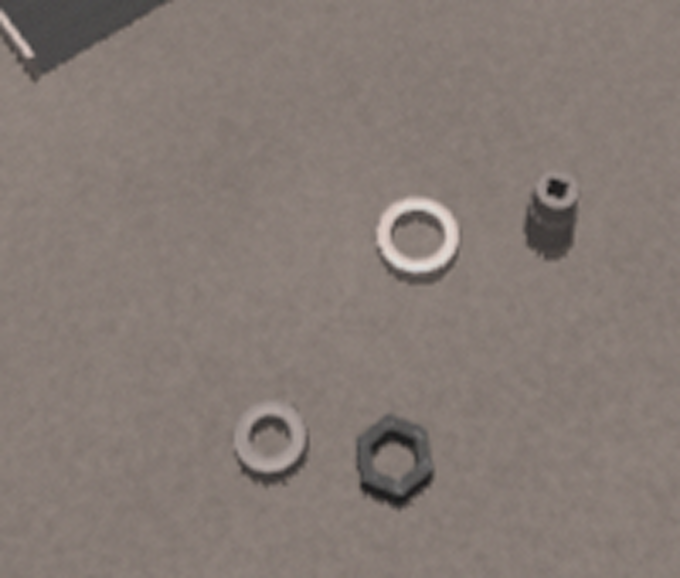

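Request:
{"method": "play_rows", "body": {
  "plan": [0, 0, -16, 0.11, -0.058, 0.03, 0.25, 0, 0, -33, 0.22, -0.115, 0.06, 0.25, 0, 0, -49, 0.33, -0.173, 0.09, 0.25, 0, 0, -65.3, 0.44, -0.231, 0.125, 0.25, 0, 0, -65.3, 0.44, -0.231, 0.125, 0.25, 0, 0, -65.3, 0.44, -0.231, 0.125, 0.25, 0, 0, -65.3, 0.44, -0.231, 0.125, 0.25, 0, 0, -65.3, 0.44, -0.231, 0.125, 0.25, 0, 0, -65.3, 0.44, -0.231, 0.125, 0.25, 0, 0, -65.3, 0.44, -0.231, 0.125, 0.25, 0, 0, -65.3, 0.44, -0.231, 0.125, 0.25, 0, 0, -65.3, 0.44, -0.231, 0.125, 0.25, 0, 0, -65.3, 0.44, -0.231, 0.125, 0.25, 0, 0, -65.3, 0.44, -0.231, 0.125, 0.25],
  "squeeze": 30
}}

```text
clock: 1.85
position: [0.5642, -0.1747, 0.1205]
ee_rot: [0.707, 0.707, -0.0, 0.0]
ft_force: [1.1, 0.0, 0.1]
grip_width: 0.246
grasp_force: 0.0
```

Request:
{"method": "play_rows", "body": {
  "plan": [0, 0, 0, 0, 0, 0.04, 0.25, 0, 0, 0, 0, 0, 0.08, 0.25, 0, 0, 0, 0, 0, 0.09, 0.25, 0, 0, 0, 0, 0, 0.094, 0.25, 0, 0, 0, 0, 0, 0.098, 0.25, 0, 0, 0, 0, 0, 0.1, 0.25, 0, 0, 0, 0, 0, 0.1, 0.25]
}}

```text
clock: 2.72
position: [0.5646, -0.1744, 0.0208]
ee_rot: [0.707, 0.707, 0.0, 0.0]
ft_force: [-0.2, 0.7, 0.6]
grip_width: 0.251
grasp_force: 0.0
```

```bash
python3 - <<'E'
from h import *
import cv2
a=viewer.camera("side")[180:400,170:400,::-1];cv2.imwrite("pics/c3.png",cv2.resize(a,None,fx=2.7,fy=2.7,interpolation=cv2.INTER_CUBIC))
E
```

```text
(no output)
```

View pics/c3.png

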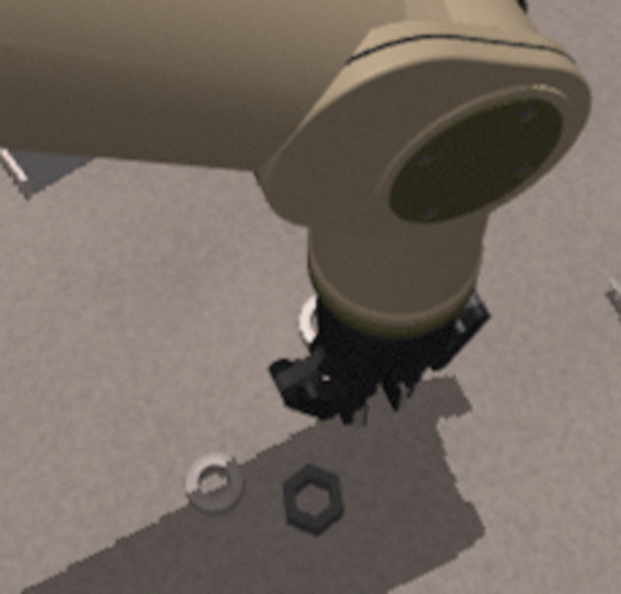

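The side crop shows the gripper just behind the collar, with the nut and spacer untouched. Knuckles bulge at crop pixels (272,370) and (490,315), so I'm checking their height and reach against the socket.

```bash
python3 - <<'E'
from h import *
for u,v in [(272,370),(290,405),(322,416),(357,420),(395,405),(490,315),(465,335)]:
    u=u/2.7+170;v=v/2.7+180
    a=px("side",u,v,0);b=px("side",u,v,.1)
    for y in(-.187,-.175,-.163):
        f=(y-a[1])/(b[1]-a[1]);print(round(u),round(v),"y",y,"x",(a[0]+f*(b[0]-a[0])-.5645).round(3),"z",round(f*.1,3))
E
```

```text
271 317 y -0.187 x -0.072 z 0.156
271 317 y -0.175 x -0.067 z 0.126
271 317 y -0.163 x -0.063 z 0.097
277 330 y -0.187 x -0.062 z 0.1
277 330 y -0.175 x -0.057 z 0.067
277 330 y -0.163 x -0.052 z 0.035
289 334 y -0.187 x -0.042 z 0.063
289 334 y -0.175 x -0.036 z 0.028
289 334 y -0.163 x -0.03 z -0.006
302 336 y -0.187 x -0.018 z 0.031
302 336 y -0.175 x -0.011 z -0.005
302 336 y -0.163 x -0.003 z -0.041
316 330 y -0.187 x 0.008 z 0.028
316 330 y -0.175 x 0.017 z -0.008
316 330 y -0.163 x 0.026 z -0.045
351 297 y -0.187 x 0.063 z 0.103
351 297 y -0.175 x 0.075 z 0.071
351 297 y -0.163 x 0.087 z 0.039
342 304 y -0.187 x 0.049 z 0.09
342 304 y -0.175 x 0.06 z 0.057
342 304 y -0.163 x 0.071 z 0.024
```

Request:
{"method": "play_rows", "body": {
  "plan": [0, 0, 0, 0, 0, 0.003, 0.25, 0, 0, 0, 0, 0, 0.005, 0.25, 0, 0, 0, 0.008, 0, 0.005, 0.25, 0, 0, 0, 0.016, 0, 0.005, 0.25, 0, 0, 0, 0.024, 0, 0.005, 0.25, 0, 0, 0, 0.032, 0, 0.005, 0.25, 0, 0, 0, 0.044, 0, 0.005, 0.25, 0, 0, 0, 0.058, 0, 0.005, 0.25, 0, 0, 0, 0.072, 0, 0.005, 0.25, 0, 0, 0, 0.086, 0, 0.005, 0.25, 0, 0, 0, 0.1, 0, 0.005, 0.25, 0, 0, 0, 0.115, 0, 0.005, 0.25]
}}

```text
clock: 4.28
position: [0.5644, -0.0584, 0.0154]
ee_rot: [0.707, 0.707, 0.0, 0.0]
ft_force: [0.6, -0.5, 1.1]
grip_width: 0.253
grasp_force: 0.3
```

```bash
python3 - <<'E'
from h import *
import cv2
a=viewer.camera("side")[130:380,120:400,::-1];cv2.imwrite("pics/c4.png",cv2.resize(a,None,fx=2.3,fy=2.3,interpolation=cv2.INTER_CUBIC))
E
```

```text
(no output)
```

View pics/c4.png

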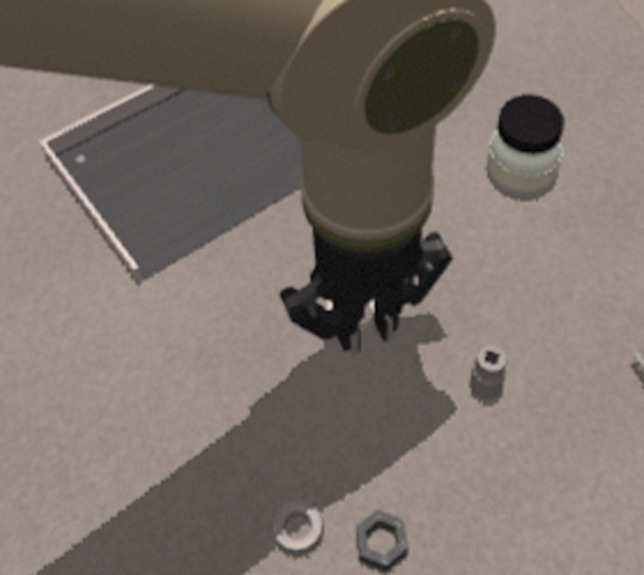

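The collar is travelling between the fingers and the socket is undisturbed. I'm continuing into the pan.

Request:
{"method": "play_rows", "body": {
  "plan": [0, 0, 0, 0.016, 0, 0, 0.25, 0, 0, 0, 0.032, 0, 0, 0.25, 0, 0, 0, 0.048, 0, 0, 0.25, 0, 0, 0, 0.064, 0, 0, 0.25, 0, 0, 0, 0.08, 0, 0, 0.25, 0, 0, 0, 0.096, 0, 0, 0.25, 0, 0, 0, 0.112, 0, 0, 0.25, 0, 0, 0, 0.128, 0, 0, 0.25, 0, 0, 0, 0.144, 0, 0, 0.25, 0, 0, 0, 0.16, 0, 0, 0.25, 0, 0, 0, 0.176, 0, 0, 0.25, 0, 0, 0, 0.192, 0, 0, 0.25, 0, 0, 0, 0.206, 0, 0, 0.25, 0, 0, 0, 0.218, 0, 0, 0.25, 0, 0, 0, 0.228, 0, 0, 0.25, 0, 0, 0, 0.235, 0, 0, 0.25, 0, 0, 0, 0.235, 0, 0, 0.25, 0, 0, 0, 0.19, 0, 0, 0.25, 0, 0, 0, 0.17, 0, -0.05, 0.25, 0, 0, 0, 0.17, 0, -0.1, 0.25]
}}

```text
clock: 6.82
position: [0.5643, 0.1075, 0.116]
ee_rot: [0.709, 0.706, -0.001, -0.0]
ft_force: [1.3, 0.6, 0.5]
grip_width: 0.247
grasp_force: 0.0
```

Request:
{"method": "play_rows", "body": {
  "plan": [0, 0, 0, -0.06, -0.01, 0, 0.25, 0, 0, 0, -0.12, -0.02, 0, 0.25, 0, 0, 0, -0.18, -0.03, 0, 0.25, 0, 0, 0, -0.24, -0.04, 0, 0.25, 0, 0, 0, -0.3, -0.05, 0, 0.25, 0, 0, 0, -0.35, -0.06, 0, 0.25, 0, 0, 0, -0.383, -0.06, 0, 0.25, 0, 0, 0, -0.383, -0.06, 0, 0.25, 0, 0, 0, -0.383, -0.06, 0, 0.25]
}}

```text
clock: 7.95
position: [0.5043, -0.2715, 0.1152]
ee_rot: [0.707, 0.707, 0.0, -0.0]
ft_force: [0.1, 0.8, -0.0]
grip_width: 0.25
grasp_force: 0.0
```

```bash
python3 - <<'E'
from h import *
import cv2
a=viewer.camera("top")[130:320,190:420,::-1];b=viewer.camera("side")[130:380,120:400,::-1]
cv2.imwrite("pics/c5.png",cv2.hconcat([cv2.resize(a,(420,347)),cv2.resize(b,(380,347))]))
E
```

```text
(no output)
```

View pics/c5.png

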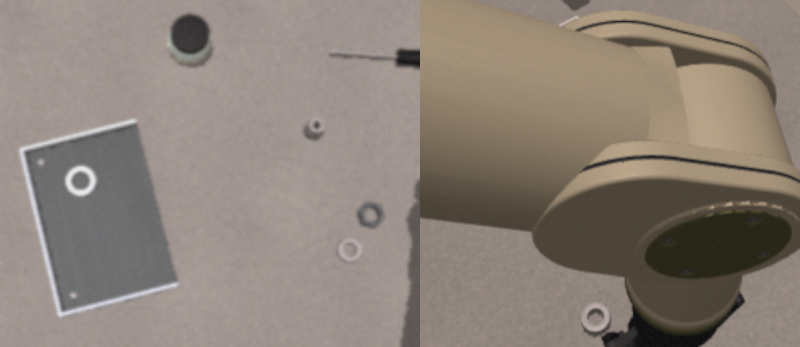

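The collar lies well inside the pan and the nut, spacer and socket are unmoved. I'm pushing the nut next.

Request:
{"method": "play_rows", "body": {
  "plan": [0, 0, 0, 0, 0, 0.05, 0.25, 0, 0, 0, 0, 0, 0.09, 0.25, 0, 0, 0, 0, 0, 0.1, 0.25, 0, 0, 0, 0, 0, 0.1, 0.25, 0, 0, 0, 0.01, 0, 0.1, 0.25, 0, 0, 0, 0.02, 0, 0.1, 0.25, 0, 0, 0, 0.028, 0, 0.1, 0.25, 0, 0, 0, 0.036, 0, 0.1, 0.25, 0, 0, 0, 0.046, 0, 0.1, 0.25, 0, 0, 0, 0.058, 0, 0.1, 0.25, 0, 0, 0, 0.072, 0, 0.1, 0.25, 0, 0, 0, 0.086, 0, 0.1, 0.25, 0, 0, 0, 0.102, 0, 0.1, 0.25, 0, 0, 0, 0.118, 0, 0.1, 0.25, 0, 0, 0, 0.134, 0, 0.1, 0.25, 0, 0, 0, 0.15, 0, 0.1, 0.25, 0, 0, 0, 0.166, 0, 0.1, 0.25, 0, 0, 0, 0.182, 0, 0.1, 0.25, 0, 0, 0, 0.198, 0, 0.1, 0.25, 0, 0, 0, 0.214, 0, 0.1, 0.25]
}}

```text
clock: 10.55
position: [0.5044, -0.0572, 0.0153]
ee_rot: [0.707, 0.707, -0.0, 0.0]
ft_force: [0.2, -0.5, 1.5]
grip_width: 0.248
grasp_force: 0.5
```

Request:
{"method": "play_rows", "body": {
  "plan": [0, 0, 0, 0.016, 0, 0, 0.25, 0, 0, 0, 0.032, 0, 0, 0.25, 0, 0, 0, 0.048, 0, 0, 0.25, 0, 0, 0, 0.064, 0, 0, 0.25, 0, 0, 0, 0.08, 0, 0, 0.25, 0, 0, 0, 0.096, 0, 0, 0.25, 0, 0, 0, 0.112, 0, 0, 0.25, 0, 0, 0, 0.128, 0, 0, 0.25, 0, 0, 0, 0.144, 0, 0, 0.25, 0, 0, 0, 0.16, 0, 0, 0.25, 0, 0, 0, 0.176, 0, 0, 0.25, 0, 0, 0, 0.19, 0, 0, 0.25, 0, 0, 0, 0.202, 0, 0, 0.25, 0, 0, 0, 0.212, 0, 0, 0.25, 0, 0, 0, 0.22, 0, 0, 0.25, 0, 0, 0, 0.22, 0, 0, 0.25, 0, 0, 0, 0.18, 0, 0, 0.25, 0, 0, 0, 0.15, 0, -0.05, 0.25, 0, 0, 0, 0.15, 0, -0.1, 0.25, 0, 0, 0, 0.15, 0, -0.1, 0.25]
}}

```text
clock: 13.05
position: [0.5068, 0.0915, 0.119]
ee_rot: [0.708, 0.706, 0.003, 0.002]
ft_force: [0.3, -1.2, -0.9]
grip_width: 0.251
grasp_force: 0.0
```

Request:
{"method": "play_rows", "body": {
  "plan": [0, 0, 0, -0.06, -0.01, 0, 0.25, 0, 0, 0, -0.12, -0.02, 0, 0.25, 0, 0, 0, -0.18, -0.03, 0, 0.25, 0, 0, 0, -0.24, -0.04, 0, 0.25, 0, 0, 0, -0.3, -0.05, 0, 0.25, 0, 0, 0, -0.331, -0.051, 0, 0.25, 0, 0, 0, -0.331, -0.051, 0, 0.25, 0, 0, 0, -0.331, -0.051, 0, 0.25, 0, 0, 0, -0.331, -0.051, 0, 0.25]
}}

```text
clock: 14.18
position: [0.4535, -0.2379, 0.115]
ee_rot: [0.706, 0.708, 0.0, -0.0]
ft_force: [-1.2, -0.2, 0.3]
grip_width: 0.25
grasp_force: 0.0
```

```bash
python3 - <<'E'
from h import *
import cv2
a=viewer.camera("top")[130:320,190:420,::-1]
cv2.imwrite("pics/c6.png",cv2.resize(a,None,fx=3,fy=3))
E
```

```text
(no output)
```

View pics/c6.png

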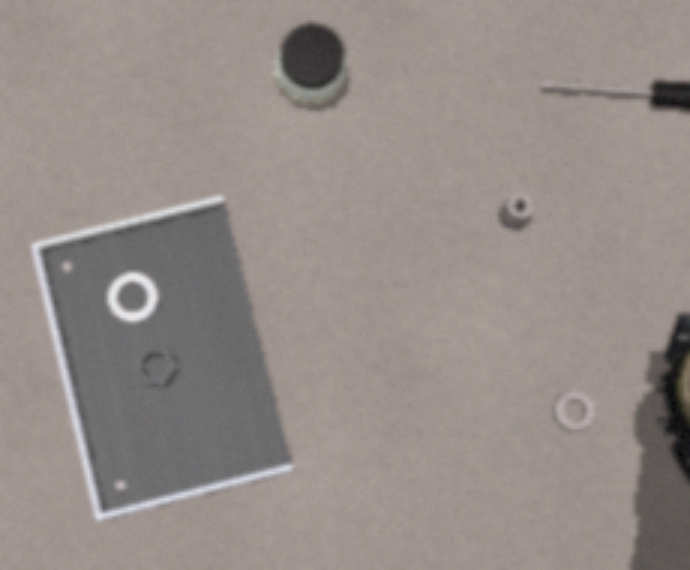

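The collar and nut are inside the pan (crop (133,297) and (158,369)). The spacer is at (575,410), unmoved. I'm pushing it in now.

Request:
{"method": "play_rows", "body": {
  "plan": [0, 0, 0, 0, 0, 0.05, 0.25, 0, 0, 0, 0, 0, 0.09, 0.25, 0, 0, 0, 0, 0, 0.1, 0.25, 0, 0, 0, 0, 0, 0.1, 0.25, 0, 0, 0, 0.01, 0, 0.1, 0.25, 0, 0, 0, 0.02, 0, 0.1, 0.25, 0, 0, 0, 0.028, 0, 0.1, 0.25, 0, 0, 0, 0.036, 0, 0.1, 0.25, 0, 0, 0, 0.046, 0, 0.1, 0.25, 0, 0, 0, 0.058, 0, 0.1, 0.25, 0, 0, 0, 0.072, 0, 0.1, 0.25, 0, 0, 0, 0.086, 0, 0.1, 0.25, 0, 0, 0, 0.102, 0, 0.1, 0.25, 0, 0, 0, 0.118, 0, 0.1, 0.25, 0, 0, 0, 0.134, 0, 0.1, 0.25, 0, 0, 0, 0.15, 0, 0.1, 0.25, 0, 0, 0, 0.166, 0, 0.1, 0.25, 0, 0, 0, 0.182, 0, 0.1, 0.25, 0, 0, 0, 0.198, 0, 0.1, 0.25, 0, 0, 0, 0.214, 0, 0.1, 0.25]
}}

```text
clock: 16.73
position: [0.4534, -0.0242, 0.0153]
ee_rot: [0.707, 0.707, 0.0, 0.0]
ft_force: [0.8, -0.8, 0.6]
grip_width: 0.247
grasp_force: 0.5
```

Request:
{"method": "play_rows", "body": {
  "plan": [0, 0, 0, 0.016, 0, 0, 0.25, 0, 0, 0, 0.032, 0, 0, 0.25, 0, 0, 0, 0.048, 0, 0, 0.25, 0, 0, 0, 0.064, 0, 0, 0.25, 0, 0, 0, 0.08, 0, 0, 0.25, 0, 0, 0, 0.096, 0, 0, 0.25, 0, 0, 0, 0.11, 0, 0, 0.25, 0, 0, 0, 0.124, 0, 0, 0.25, 0, 0, 0, 0.136, 0, 0, 0.25, 0, 0, 0, 0.148, 0, 0, 0.25, 0, 0, 0, 0.156, 0, 0, 0.25, 0, 0, 0, 0.162, 0, 0, 0.25, 0, 0, 0, 0.162, 0, 0, 0.25, 0, 0, 0, 0.12, 0, 0, 0.25, 0, 0, 0, 0.1, 0, -0.05, 0.25, 0, 0, 0, 0.08, 0, -0.1, 0.25, 0, 0, 0, 0.02, 0, -0.13, 0.25, 0, 0, 0, -0.04, 0, -0.13, 0.25, 0, 0, 0, -0.1, 0, -0.13, 0.25, 0, 0, 0, -0.15, 0, -0.13, 0.25]
}}

```text
clock: 19.23
position: [0.4526, -0.1782, 0.1455]
ee_rot: [0.708, 0.706, -0.0, 0.0]
ft_force: [0.6, 0.7, 0.5]
grip_width: 0.245
grasp_force: 0.0
```

Request:
{"method": "play_rows", "body": {
  "plan": [0, 0, 0, -0.02, 0, 0, 0.25, 0, 0, 0, -0.02, 0, 0, 0.25, 0, 0, 0, -0.02, 0, 0, 0.25, 0, 0, 0, -0.02, 0, 0, 0.25]
}}

```text
clock: 19.73
position: [0.4535, -0.194, 0.1454]
ee_rot: [0.707, 0.708, 0.0, 0.0]
ft_force: [-0.2, 0.6, -0.2]
grip_width: 0.247
grasp_force: 0.0
```

```bash
python3 - <<'E'
from h import *
import cv2
a=viewer.camera("top")[130:320,190:420,::-1]
cv2.imwrite("pics/c7.png",cv2.resize(a,None,fx=3,fy=3))
E
```

```text
(no output)
```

View pics/c7.png

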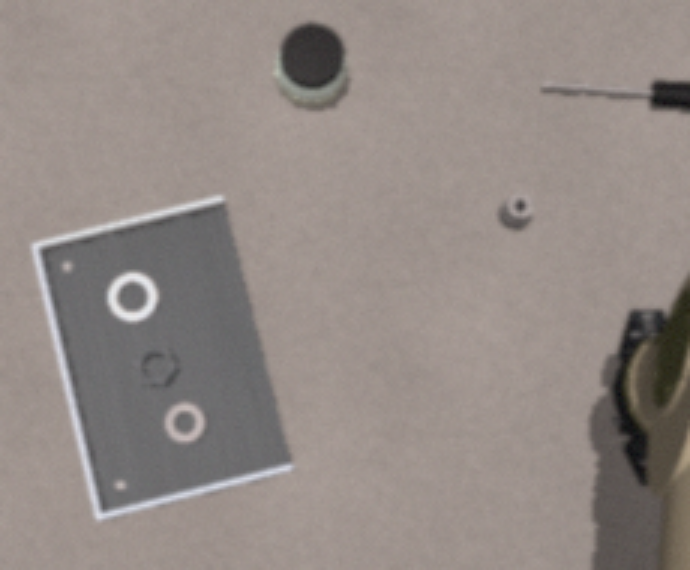

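All three parts lie well inside the pan: collar (133,297), nut (158,369) and spacer (185,422). The socket, jar and screwdriver look unmoved.

```bash
python3 -c "
from workcell import manip
print(manip.hand_in())"
```

```text
the job is handed in; nothing more can be done
None
```

I swept the spacer, nut and collar into the pan and handed the job in at about 20 s; the last top view shows all three well inside and the socket, jar and screwdriver in place, but the shock absorber was outside that view and no verdict came back.

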